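# Engage the tester's drive shaft and latch it

### The arm

A 6-joint arm with a two-finger parallel gripper is mounted at the origin on a cart in front of the work surface, level with it; the furniture and walls round the work are solid. World frame = base frame: x ahead of the robot, y to its left, z up, the work surface at z = 0. Lengths are in mm, angles in rad, forces in N, time in s.
With the tool pointing down it reaches from about 350 to 925 mm from the base axis. Payload 6.4 kg.
Tool frame: the origin (TCP) lies on the front face of the gripper's body, between the roots of the fingers; the fingertips stand 73 mm ahead of it and the grasp point (between the pads) lies 54 mm ahead of it; z points along the fingers, y is the line along which they close (so a half turn about z gives the same grasp; the last joint's range is limited). The gripper opens to 85 mm and grips with 20 to 120 N. Pads are 22 mm wide; open, the fingers measure 114 mm over their backs; the gripper's body (76 mm by 85 mm) begins 54 mm behind the grasp point. The pads swing forward as they close: fully open they stand 13 mm farther back than shut.
Start: joints at [-1.477, 0.245, 1.558, -0, 1.339, -0.174], TCP at [172.001, -626.841, 303.89] pointing down, gripper open.
Joint ranges: [-3.13, 3.13], [-1.02, 2.26], [0.13, 2.54], [-0.95, 4.09], [0.21, 2.88], [-2.74, 2.74]. Speed limits (rad/s): [2.57, 2.57, 3.14, 3.14, 3.14, 3.14].

### API

Orientations are given as a 3x3 rotation matrix whose columns are the frame's x, y, z axes.
In Python, from rig import ctrl gives the robot as it stands.
- The arm moves only by the tool apply_moves, never from a script. Its argument "rows" is a list of rows, each a list of 7 numbers: the shift along the tool's x, y, z in mm, then the turn, a rotation vector about the tool's x, y, z in degrees, then the finger opening in mm, from 0 to 85.4. In form: [[tx, ty, tz, wx, wy, wz, grip], ...]. A call has 1 to 10 rows; each row shifts and turns the commanded pose from where the row before left it, along the tool's axes as they then stand; what a row does not reach is not made up. A row lasts 1/10 s, in which the tool goes at most 50 mm and 8.59 degrees, less where a joint would pass 70% of its speed; a pose out of reach is approached as far as the arm can. A call with a gripper value outside its range is refused whole. The fingers move at their own pace and stop on an object; "grip_force" is the grip in N (left out, the last holds). Time passes only in rows, so rows that do not move let the fingers close. It gives the time, the measured TCP pose, the force, the opening and the grip force at its end, in the units of the state.
- ctrl.sense(): the state, without advancing time (a new reading comes with each control period).
- ctrl.get_image(name): name is "scene" or "top" or "wrist"; returns (picture, depth): 420x560x3 uint8, red, green, blue; 420x560 float32, mm along the optical axis (not along the pixel's ray), 0 where there is no reading.
- ctrl.get_calibration(name): a dict with "intrinsics" (3x3 intrinsics, pixels), "pose" (4x4, takes a point from camera to world coordinates); the wrist camera has in their place "mount" (4x4, takes a point from camera to tool coordinates, whose origin is the TCP and whose axes are the flange's). Camera axes: x right, y down, z forward; pixel columns grow to the right and rows downward; lengths in mm; the calibration is good to about 2 mm. A picture is of the moment at which its call begins: read the wrist's pose just before it. get_calibration takes no time and is no camera call.
- ctrl.close_job(): hands the job in; it is judged then, once.
The state is a dict: "time": time; "qpos": joint angles; "qvel": joint speeds; "joint_torque": joint torques, N m; "tcp_pos": TCP position; "ee_rot": TCP orientation; "force": force on the tool from outside, world axes, zero at the start; "moment": the same for the moment, N m; "opening": finger opening in mm; "finger_force": force on a finger pad.
Only numpy, scipy, OpenCV 4.12 (cv2) and the standard library are available. Lean on these libraries where they do the work, as an engineer would, in place of code of your own. Each camera call takes 0.05 s, during which the arm holds its last target. There are 200 camera calls.

### The job

The tee-handled drive shaft stands proud in the bore of the bolted-down drive stand, because the flats at its foot do not line up with the drive slot hidden at the bottom. Turn it by its handle until you feel it drop, and let it go fully home with its collar down on the bore's rim; then swing the latch lever over the collar, into the notch that the pointer tab marks. Leave the distributor cap, the spanner and the spark plug beside the stand undisturbed.

Things in the scene. Friction and masses are not known exactly. Their poses are not given: they have to be found in the camera images.
- shaft_grip (a point): Centre of the tee handle of the loose steel drive shaft (0.4 to 0.65 kg): an aluminium bar 80 mm long (this frame's x), 14 mm thick (y: pinch it across this), 30 mm high (z up), on a 13 mm round neck 28 mm long. At the start 71 mm above the bore's rim; fully home 53 mm above it, a drop of 18 mm. The shaft stands in its bore with 1.2 mm play all round and may lean a few 0.01 rad.
- shaft_collar (a point): On the shaft's axis at the underside of its collar, 53 mm below the handle's centre. The collar is 54 mm across and 10 mm thick; at the start its underside is 18 mm above the bore's rim, and when the shaft is home it lies on the rim.
- shaft_foot (a point): Middle of the shaft's bottom end, 121 mm below the handle's centre, hidden in the bore. Foot: two flats, 20 mm high, 26 mm long parallel to the handle, 13 mm across. It fits the hidden slot either way round, so once in any half turn, with about 0.1 rad to spare. The slot's direction is new each time, at least 0.5 rad off at the start. Gripped tight the shaft must be pushed down; let loose it falls by itself.
- bore_mouth (a point): Centre of the bore at the level of its rim, 95 mm above the bench, on the grey drum (74 mm across) of the drive stand. The stand is fixed, its base 110 mm (x) by 165 mm (y); this frame has the stand's directions, z up. The lever's pivot is 70 mm along +y. The drive jaws inside (with the slot) are stiff: 0.7 N m turns them; once the foot is in the slot, turning on drags them along.
- lever_pivot (a point): On the vertical pivot axis of the latch lever, 113 mm above the bench; frame directions as the stand's. Lever: flat dark steel bar 16 mm wide, 10 mm thick, 108 to 118 mm above the bench; one arm carries the handle, the opposite arm (50 mm) is the latch that goes over the collar. The proud collar blocks it; when the shaft is home it passes 3 mm above the collar.
- lever_grip (a point): Middle of the lever's upright black handle, a round pin 16 mm in diameter and 45 mm high, standing on the lever bar 66 mm from the pivot axis; its top is 163 mm above the bench (22.5 mm above this point).
- notch (a point): The marked notch: the gap between two small steel ridges, 12 mm apart, on the fixed quarter plate below the lever's handle arm, 40 mm from the pivot axis on the side away from the shaft; a tab on the plate's rim points out at it. A sprung ball under the lever clicks into it.
- lever (a joint): Angle of the latch lever, rad, 0 to 1.9, growing clockwise seen from above. At value a the handle lies from the pivot in direction (-cos a, sin a) of the stand's x and y, the latch opposite. Starts at 0 to 0.45 (latch clear of the collar). In the notch it reads 1.5; ridges at 1.36 and 1.64 take 3 to 5 N at the handle to pass. Elsewhere the lever stays where it is left.
- distributor_cap: Bystander: brown distributor cap, 67 mm across, 45 mm high, standing on the bench right of the stand. Origin at its underside.
- spanner_13: Bystander: steel combination spanner, 182 mm long, 26 mm wide, 8 mm thick, lying left of the stand. Origin at its underside.
- spark_plug_1: Bystander: spark plug, 70 mm long, 20 mm thick, lying behind the stand. Origin at its underside.
Things that resemble listed ones, but are neither listed nor needed, are in the scene too. There is more than one size of the part that bears shaft_grip; the job needs the larger.

How it is judged:
By the outcome, as a careful person would: the job done as asked, in the order asked, and still so for the second after the job is handed in, with the robot touching nothing.
It also fails if it takes over 64 s, if anything falls off the work surface, if the arm or the gripper's body presses on something with over 40 N, if the wrist force passes 120 N, or if a joint passes its speed limit or range.

## Working session

There is one attempt and no reset: what is moved stays moved. The work goes in short steps, Python scripts to look and compute and a tool call to move; the robot and the scene stay as the last step left them, time stands still between calls to the robot, and variables do not carry over. Pictures are saved under pics/ and viewed, at most 10 in all, crops included, and the job is handed in when it is done.

Besides the shell and the picture viewer there is one more tool, called after "Call:" by a JSON object that holds its "api" and its "payload", one argument or row to a line. apply_moves: Moves the arm, as the interface text tells. Its arguments: {"type":"object","properties":{"rows":{"type":"array","items":{"type":"array","items":{"type":"number"}}},"grip_force":{"type":"number"}},"required":["rows"]}

```bash
mkdir -p pics; ls; python3 - <<'E'
from rig import ctrl
import cv2,numpy as np
for n in ("scene","top"):
    im,d=ctrl.get_image(n); c=ctrl.get_calibration(n)
    cv2.imwrite(f"pics/{n}0.png",im[:,:,::-1]); np.savez(f"pics/{n}0.npz",im=im,d=d,K=c["intrinsics"],T=c["pose"])
    print(n,c["intrinsics"].round(1).tolist(),c["pose"].round(3).tolist())
s=ctrl.sense();print({k:np.round(v,3).tolist() for k,v in s.items()})
print(ctrl.get_calibration("wrist"))
E
```

```text
pics
scene [[428.0, 0.0, 288.4], [0.0, 428.0, 204.4], [0.0, 0.0, 1.0]] [[-0.591, -0.436, 0.679, -42.056], [-0.806, 0.32, -0.497, 491.328], [-0.001, -0.841, -0.541, 591.133], [0.0, 0.0, 0.0, 1.0]]
top [[453.6, 0.0, 274.4], [0.0, 453.6, 205.9], [0.0, 0.0, 1.0]] [[0.02, -0.997, 0.08, 468.624], [-1.0, -0.019, 0.012, 42.033], [-0.011, -0.08, -0.997, 1106.473], [0.0, 0.0, 0.0, 1.0]]
{'time': 0.1, 'qpos': [-1.477, 0.246, 1.559, 0.0, 1.339, -0.174], 'qvel': [0.0, -0.003, -0.003, -0.001, 0.002, -0.001], 'joint_torque': [0.001, -43.067, -32.713, -0.0, 0.003, -0.0], 'tcp_pos': [171.998, -626.442, 302.882], 'ee_rot': [[0.964, 0.265, -0.0], [0.265, -0.964, 0.002], [0.0, -0.002, -1.0]], 'force': [-0.788, -0.165, 0.037], 'moment': [0.008, 0.064, -0.043], 'finger_force': 0.0, 'opening': 85.141}
{'intrinsics': array([[303.89217261,   0.        , 271.78369628],
       [  0.        , 303.89217261, 210.52305906],
       [  0.        ,   0.        ,   1.        ]]), 'mount': array([[ 8.74169407e-05, -9.44859397e-01, -3.27476277e-01,
         8.44810976e+01],
       [ 9.99998462e-01, -4.91114109e-04,  1.68394057e-03,
         6.84026193e-01],
       [-1.75191529e-03, -3.27475920e-01,  9.44857901e-01,
        -7.05219368e+01],
       [ 0.00000000e+00,  0.00000000e+00,  0.00000000e+00,
         1.00000000e+00]])}
```

View pics/scene0.png

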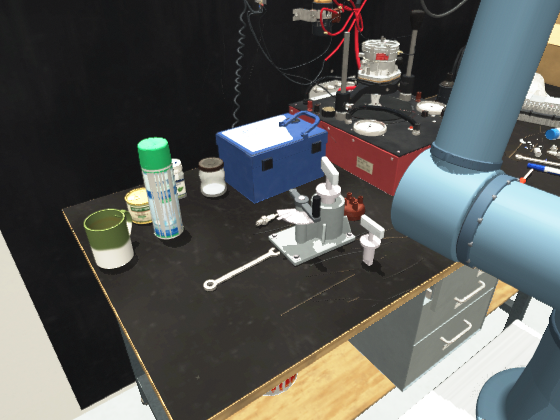

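View pics/top0.png

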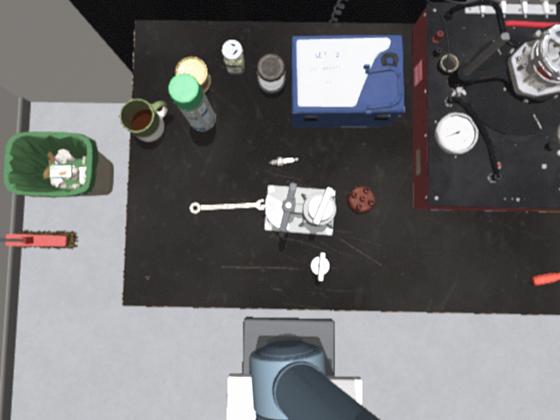

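```bash
cat > h.py <<'E'
import numpy as np,cv2
def cloud(f):
    z=np.load(f);d=z["d"];K=z["K"];T=z["T"]
    v,u=np.mgrid[:420,:560]
    P=np.stack([(u-K[0,2])/K[0,0]*d,(v-K[1,2])/K[1,1]*d,d],-1)@T[:3,:3].T+T[:3,3]
    P[d==0]=np.nan
    return z["im"],P
def rect(pts):
    r=cv2.minAreaRect(pts.astype(np.float32)); return np.round(r[0],1),np.round(r[1],1),round(r[2],1)
E
python3 - <<'E'
from h import *
a=cv2.imread("pics/top0.png")[165:285,245:385]; b=cv2.imread("pics/scene0.png")[145:275,235:395]
a=cv2.resize(a,(500,429),interpolation=cv2.INTER_CUBIC);b=cv2.resize(b,(528,429),interpolation=cv2.INTER_CUBIC)
cv2.imwrite("pics/crop0.png",cv2.resize(np.hstack([a,b]),(800,334)))
for f in("top","scene"):
    im,P=cloud(f"pics/{f}0.npz")
    roi=np.zeros((420,560),bool)
    if f=="top": roi[170:290,240:345]=1
    else: roi[150:275,240:395]=1
    X=P[roi]; X=X[np.isfinite(X[:,0])]
    print(f,np.histogram(X[:,2],bins=np.arange(-10,210,10)))
    for lo,hi in((165,200),(145,165),(115,145),(102,118),(85,102),(30,70),(8,22)):
        m=((P[...,2]>lo)&(P[...,2]<hi)&roi).astype(np.uint8)
        n,l,st,c=cv2.connectedComponentsWithStats(m)
        for i in range(1,n):
            if st[i,4]>12:
                q=P[l==i]; print(lo,hi,st[i,4],c[i].round(),np.nanmedian(q,0).round(1),*rect(q[:,:2]),"zmax",q[:,2].max().round(1))
E
```

```text
top (array([3588, 5565, 1059,   25,   27,   27,  121,  174,    8,   14,  695,
        189,  265,  463,    0,    0,    8,   50,   94,  175,    0]), array([-10,   0,  10,  20,  30,  40,  50,  60,  70,  80,  90, 100, 110,
       120, 130, 140, 150, 160, 170, 180, 190, 200]))
165 200 275 [322. 205.] [546.2 -44.3 180.8] [546.1 -45.3] [14.2 78.9] 68.1 zmax 185.4
145 165 35 [281. 234.] [485.9  38.8 162.3] [486.6  38.1] [13.9 13. ] 27.7 zmax 164.7
115 145 407 [288. 206.] [547.9  24.9 119.6] [545.7  25.9] [ 29.  110.1] 71.2 zmax 128.6
115 145 180 [314. 205.] [551.9 -31.9 123.3] [552.6 -31. ] [20.6 51.8] 68.0 zmax 128.0
115 145 120 [327. 210.] [539.4 -62.1 123.3] [539.5 -62.6] [16.  46.2] 68.3 zmax 129.2
102 118 44 [291. 189.] [585.5  18.4 117.1] [585.7  17.1] [14.4 30.8] 77.0 zmax 118.0
102 118 67 [284. 220.] [517.3  32.4 116.9] [516.2  31.7] [15.9 40.8] 77.1 zmax 118.0
102 118 121 [321. 266.] [418.7 -50.6 104.8] [419.5 -51.4] [11.  59.2] 84.5 zmax 109.5
85 102 191 [309. 206.] [552.4 -20.9  95.6] [552.6 -27.3] [34.2 72.7] 71.8 zmax 100.1
85 102 402 [273. 210.] [541.9  55.6  97.7] [540.   55.6
[... 3083 characters left out ...]
[45.4 43.8] 17.2 zmax 46.3
30 70 692 [323. 226.] [519.  -15.5  47. ] [523.2 -18.6] [124.9  30.6] 67.9 zmax 69.9
30 70 299 [370. 244.] [413.5 -46.   59.2] [417.8 -51.5] [40.5 42.5] 20.2 zmax 69.3
8 22 179 [361. 177.] [ 666.9 -278.2   17.9] [ 684.5 -277.9] [261.7   8.7] 0.1 zmax 22.0
8 22 374 [281. 187.] [757.6 -65.9  14.9] [759.3 -92.3] [244.4  65.7] 75.9 zmax 22.0
8 22 106 [354. 214.] [ 549.6 -138.5   15.7] [ 552.7 -143.1] [52.9 18.4] 67.9 zmax 21.9
8 22 100 [264. 219.] [663.3  46.3  13.1] [665.5  38.1] [17.8 62.5] 4.7 zmax 19.8
8 22 1440 [307. 243.] [524.5  30.1  11.9] [548.3  -5.3] [166.2 112.1] 86.9 zmax 22.0
8 22 42 [368. 259.] [410.8 -46.3  17.9] [414.8 -46. ] [20.9 11.2] 26.9 zmax 21.7
```

View pics/crop0.png

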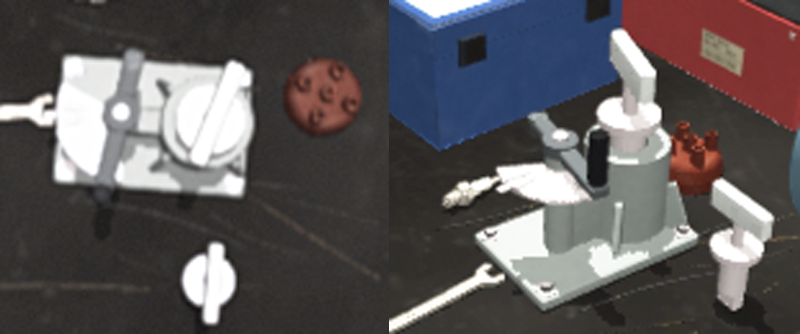

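In the stand, the tee at top px (322,205) has an 80 mm bar at z 181 and is the right one. The loose tee at (320,266) has a bar of only about 60 mm, so it is the smaller decoy; the crop confirms this. The lever pin is at top px (281,234).

Estimates:
- Handle centre: (545.5, -44.7, 166), bar at -22°.
- Pivot: about (550, 24).
- Stand yaw: about -3.5°.
- Lever angle: about 0.17.

Call:
{"api": "apply_moves", "payload": {
  "rows": [
    [34,-31,0,0,0,0,85],
    [34,-31,0,0,0,0,85],
    [34,-31,0,0,0,0,85],
    [34,-31,0,0,0,0,85],
    [34,-31,0,0,0,0,85],
    [34,-31,0,0,0,0,85],
    [34,-31,0,0,0,0,85],
    [34,-31,0,0,0,0,85],
    [34,-31,0,0,0,0,85],
    [34,-31,0,0,0,0,85]
  ]
}}

```text
time: 1.1
tcp_pos: [418.3, -236.0, 303.6]
ee_rot: [[0.964, 0.264, -0.0], [0.264, -0.964, 0.0], [-0.0, -0.0, -1.0]]
force: [1.3, -1.2, 0.1]
opening: 85.0
finger_force: 0.0
```

Call:
{"api": "apply_moves", "payload": {
  "rows": [
    [34,-31,0,0,0,0,85],
    [34,-31,0,0,0,0,85],
    [34,-31,0,0,0,0,85],
    [34,-31,0,0,0,0,85],
    [0,0,0,0,0,7.5,85],
    [0,0,0,0,0,7.5,85],
    [0,0,0,0,0,7.5,85],
    [0,0,0,0,0,7.5,85],
    [0,0,0,0,0,7.5,85],
    [0,0,0,0,0,0,85]
  ]
}}

```text
time: 2.1
tcp_pos: [516.0, -82.2, 303.4]
ee_rot: [[0.926, -0.377, -0.001], [-0.377, -0.926, 0.0], [-0.001, -0.0, -1.0]]
force: [0.1, 1.0, -0.4]
opening: 85.2
finger_force: 0.0
```

```bash
cat >> h.py <<'E'
def goto(p,ang=None):
    """tool-frame shift (mm) then turn (deg) to reach TCP p with tool y at world angle ang"""
    from rig import ctrl
    s=ctrl.sense();R=s["ee_rot"];print("t",s["time"],"tcp",s["tcp_pos"].round(1),"yang",np.degrees(np.arctan2(R[1,1],R[0,1])).round(2),"q",s["qpos"].round(2),"F",s["force"].round(1),"M",s["moment"].round(2),"op",round(s["opening"],1))
    if p is not None: print("shift",(R.T@(np.array(p)-s["tcp_pos"])).round(1))
    if ang is not None:
        print("turn z",-((ang-np.degrees(np.arctan2(R[1,1],R[0,1]))+180)%360-180))
def wrist(tag):
    from rig import ctrl
    s=ctrl.sense();im,d=ctrl.get_image("wrist");c=ctrl.get_calibration("wrist")
    M=np.eye(4);M[:3,:3]=s["ee_rot"];M[:3,3]=s["tcp_pos"]
    np.savez(f"pics/{tag}.npz",im=im,d=d,K=c["intrinsics"],T=M@c["mount"]);cv2.imwrite(f"pics/{tag}.png",im[:,:,::-1])
    return cloud(f"pics/{tag}.npz")
def layers(P,L):
    for lo,hi in L:
        m=((P[...,2]>lo)&(P[...,2]<hi)).astype(np.uint8)
        n,l,st,c=cv2.connectedComponentsWithStats(m)
        for i in range(1,n):
            if st[i,4]>60:
                q=P[l==i]; print(lo,hi,st[i,4],c[i].round(),np.nanmedian(q,0).round(1),*rect(q[:,:2]))
E
python3 - <<'E'
from h import *
im,P=wrist("w1"); goto([545.5,-44.7,275],-112); layers(P,[(176,190),(155,170),(112,120),(120,127)])
E
```

```text
t 2.15 tcp [516.  -82.3 303.5] yang -112.0 q [-0.38 -0.06  1.88  0.    1.32  1.58] F [-0.4 -0.1 -0.4] M [ 0.09 -0.03  0.03] op 85.2
shift [ 13.3 -45.9  28.5]
turn z -0.004947337878490998
176 190 2276 [208. 207.] [551.1 -51.5 180.8] [547.7 -49.5] [14.4 79. ] 67.5
155 170 359 [220. 192.] [554.5 -59.2 162.9] [547.4 -55.9] [11.2 76.6] 76.6
112 120 519 [480.  34.] [ 581.9 -278.2  116.2] [ 581.8 -277.5] [50.6  6.7] 3.2
112 120 983 [139. 181.] [581.2  13.4 118. ] [571.   17.1] [21.1 62.1] 86.5
112 120 812 [160. 250.] [515.6  29.3 117.9] [516.3  30.6] [17.1 50.9] 75.4
120 127 435 [487.  32.] [ 582.  -278.5  123.1] [ 580.6 -278.4] [47.4  4.3] 2.1
120 127 1303 [235. 189.] [543.1 -60.9 123. ] [542.2 -61.5] [24.4 52.5] 68.0
120 127 219 [193. 190.] [556.7 -27.  123.5] [555.8 -26.5] [ 7.1 32.7] 68.2
120 127 826 [145. 215.] [552.1  22.2 121.4] [551.4  22.8] [29.7 29.5] 68.3
```

Call:
{"api": "apply_moves", "payload": {
  "rows": [
    [7,-22,10,0,0,0,85],
    [7,-22,10,0,0,0,85],
    [0,0,0,0,0,0,85],
    [0,0,0,0,0,0,85]
  ]
}}

```text
time: 2.55
tcp_pos: [545.6, -46.8, 283.5]
ee_rot: [[0.927, -0.375, -0.001], [-0.375, -0.927, -0.0], [-0.001, 0.0, -1.0]]
force: [0.4, 0.4, -0.9]
opening: 85.3
finger_force: 0.0
```

```bash
python3 - <<'E'
from h import *
im,P=wrist("w2"); goto([546.5,-46.5,220],-112); layers(P,[(176,190),(112,119),(120,127)])
E
```

```text
t 2.6 tcp [545.6 -47.1 284. ] yang -112.08 q [-0.29  0.02  1.84 -0.    1.28  1.66] F [-0.1 -0.1 -0.2] M [0.01 0.03 0.04] op 85.0
shift [ 0.6 -1.  64. ]
turn z -0.07923236834548675
176 190 2503 [274. 237.] [551.7 -51.3 180.8] [547.6 -50. ] [13.9 79.3] 67.4
112 119 713 [554.  40.] [ 590.6 -278.2  115.4] [ 587.3 -277.3] [ 5.1 57.9] 89.3
112 119 897 [184. 202.] [582.1  13.8 117.9] [572.9  16.4] [20.4 58.5] 86.7
112 119 831 [204. 276.] [513.8  30.  117.9] [509.3  32.4] [16.1 58.9] 77.2
120 127 1076 [252. 212.] [555.1 -34.1 123.6] [554.1 -32.7] [18.8 50.7] 67.4
120 127 804 [293. 212.] [541.5 -65.5 122.9] [540.7 -65.8] [15.8 47.5] 68.6
120 127 892 [191. 238.] [552.4  22.2 121.4] [551.8  22.9] [29.5 29.2] 27.8
120 127 75 [209. 301.] [493.1  33.3 123.9] [491.7  35.2] [15.4  6.8] 61.1
```

View pics/w2.png

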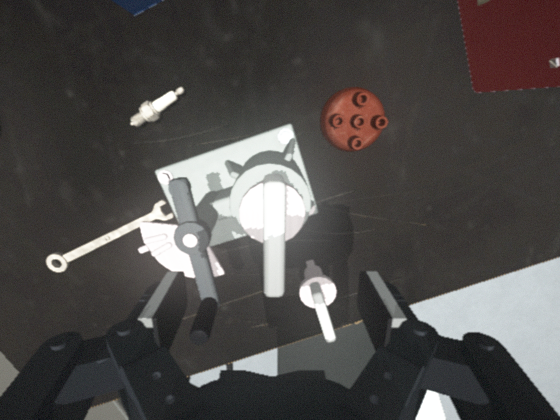

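Wrist view: bar at px (274,240) is midway between the fingers (about 175 to 370), and the loose tee at (318,300) stays clear. I'll descend and close gently.

Call:
{"api": "apply_moves", "payload": {
  "rows": [
    [1,0,22,0,0,0,85],
    [0,0,22,0,0,0,85],
    [0,0,19,0,0,0,50],
    [0,0,0,0,0,0,25],
    [0,0,0,0,0,0,18],
    [0,0,0,0,0,0,18]
  ],
  "grip_force": 25
}}

```text
time: 3.2
tcp_pos: [547.4, -47.8, 222.6]
ee_rot: [[0.926, -0.377, 0.003], [-0.377, -0.926, -0.001], [0.003, -0.0, -1.0]]
force: [0.3, 0.1, 0.4]
opening: 27.9
finger_force: 0.0
```

```bash
python3 - <<'E'
from h import *
im,P=wrist("w3"); goto([547,-47.5,220],-112); layers(P,[(176,190)])
E
```

```text
t 3.25 tcp [547.4 -47.7 222.6] yang -112.16 q [-0.29  0.1   1.88 -0.    1.16  1.66] F [-0.5  0.2  0.9] M [ 0.01  0.04 -0.06] op 19.6
shift [-0.5 -0.   2.6]
turn z -0.16157863714261111
176 190 4745 [274. 295.] [554.1 -52.3 180.8] [547.8 -49.9] [14.  79.9] 67.9
176 190 783 [231. 302.] [562.9 -35.6 184.3] [555.8 -29.7] [13.9 23.6] 68.8
176 190 789 [312. 302.] [547.8 -66.6 184.3] [540.2 -67.7] [13.9 24.2] 67.5
```

View pics/w3.png

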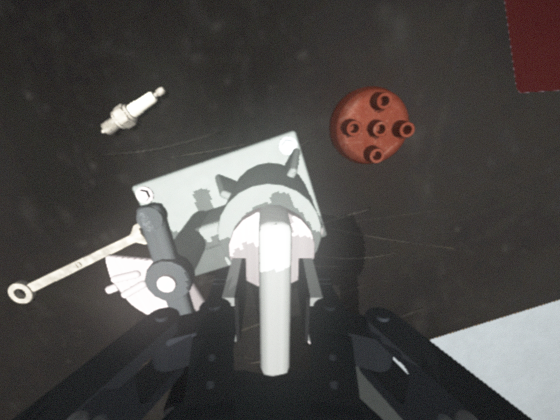

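Fingers at px (231,302) and (312,302), with the bar between them at 274; comparing positions, the bar is about 1.2 mm to tool +y. I'll correct that and grip.

Call:
{"api": "apply_moves", "payload": {
  "rows": [
    [0.3,1.2,2,0,0,0,18],
    [0,0,0,0,0,0,12],
    [0,0,0,0,0,0,12],
    [0,0,0,0,0,0,12]
  ],
  "grip_force": 40
}}

```text
time: 3.65
tcp_pos: [547.2, -48.1, 219.8]
ee_rot: [[0.926, -0.377, 0.002], [-0.377, -0.926, 0.001], [0.002, -0.001, -1.0]]
force: [2.1, 5.1, 3.8]
opening: 13.4
finger_force: 39.7
```

```bash
python3 - <<'E'
from h import *
goto(None)
E
```

```text
t 3.65 tcp [547.2 -48.1 219.8] yang -112.14 q [-0.29  0.1   1.88  0.    1.15  1.66] F [2.1 5.1 3.8] M [ 0.72 -0.49  0.07] op 13.4
```

Call:
{"api": "apply_moves", "payload": {
  "rows": [
    [0,-0.5,1.5,0,0,-3,12],
    [0,0,0.5,0,0,-4,12],
    [0,0,0,0,0,-4,12],
    [0,0,0,0,0,-4,12]
  ]
}}

```text
time: 4.05
tcp_pos: [547.8, -48.0, 219.7]
ee_rot: [[0.992, -0.122, 0.003], [-0.122, -0.992, 0.0], [0.003, -0.001, -1.0]]
force: [-1.6, 4.8, 14.0]
opening: 13.5
finger_force: 41.3
```

```bash
python3 - <<'E'
from h import *
goto(None)
E
```

```text
t 4.05 tcp [547.8 -48.  219.7] yang -97.02 q [-0.29  0.1   1.88  0.    1.15  1.4 ] F [-1.6  4.8 14. ] M [ 1.03  0.37 -0.19] op 13.5
```

Call:
{"api": "apply_moves", "payload": {
  "rows": [
    [0,0,0,0,0,-4,12],
    [0,0,0,0,0,-4,12],
    [0,0,0,0,0,-4,12],
    [0,0,0,0,0,-4,12],
    [0,0,0,0,0,-4,12]
  ]
}}

```text
time: 4.55
tcp_pos: [547.8, -47.7, 219.8]
ee_rot: [[0.974, 0.224, 0.003], [0.224, -0.974, 0.001], [0.003, -0.0, -1.0]]
force: [-2.5, 5.1, 13.4]
opening: 13.6
finger_force: 41.5
```

```bash
python3 - <<'E'
from h import *
goto(None)
E
```

```text
t 4.55 tcp [547.8 -47.7 219.8] yang -77.03 q [-0.29  0.1   1.88  0.    1.15  1.05] F [-2.5  5.1 13.4] M [ 1.26  0.4  -0.13] op 13.6
```

Call:
{"api": "apply_moves", "payload": {
  "rows": [
    [0,0,0,0,0,-4,12],
    [0,0,0,0,0,-4,12],
    [0,0,0,0,0,-4,12],
    [0,0,0,0,0,-4,12],
    [0,0,0,0,0,-4,12]
  ]
}}

```text
time: 5.05
tcp_pos: [547.8, -47.5, 219.8]
ee_rot: [[0.839, 0.544, 0.002], [0.544, -0.839, 0.002], [0.003, 0.0, -1.0]]
force: [-2.4, 6.0, 13.3]
opening: 13.6
finger_force: 41.7
```

```bash
python3 - <<'E'
from h import *
goto(None)
E
```

```text
t 5.05 tcp [547.8 -47.5 219.8] yang -57.04 q [-0.29  0.1   1.88  0.    1.15  0.7 ] F [-2.4  6.  13.3] M [ 1.53  0.51 -0.19] op 13.6
```

Call:
{"api": "apply_moves", "payload": {
  "rows": [
    [0.5,-0.8,0,0,0,-4,12],
    [0,0,0,0,0,-4,12],
    [0,0,0,0,0,-4,12],
    [0,0,0,0,0,-4,12],
    [0,0,0,0,0,-4,12]
  ]
}}

```text
time: 5.55
tcp_pos: [547.7, -46.9, 219.8]
ee_rot: [[0.602, 0.798, 0.003], [0.798, -0.602, 0.001], [0.002, 0.002, -1.0]]
force: [-2.1, 5.0, 14.7]
opening: 13.4
finger_force: 41.5
```

```bash
python3 - <<'E'
from h import *
goto(None)
E
```

```text
t 5.55 tcp [547.7 -46.9 219.8] yang -37.03 q [-0.29  0.1   1.88  0.    1.15  0.35] F [-2.1  5.  14.7] M [ 1.17  0.57 -0.14] op 13.4
```

Call:
{"api": "apply_moves", "payload": {
  "rows": [
    [0,0,0,0,0,-4,12],
    [0,0,0,0,0,-4,12],
    [0,0,0,0,0,-4,12],
    [0,0,0,0,0,-4,12],
    [0,0,0,0,0,-4,12]
  ]
}}

```text
time: 6.05
tcp_pos: [547.6, -46.7, 219.6]
ee_rot: [[0.293, 0.956, 0.002], [0.956, -0.293, 0.001], [0.002, 0.001, -1.0]]
force: [-2.4, 5.6, 14.3]
opening: 13.6
finger_force: 41.4
```

```bash
python3 - <<'E'
from h import *
goto(None)
E
```

```text
t 6.05 tcp [547.6 -46.7 219.6] yang -17.04 q [-0.29  0.1   1.88  0.    1.15  0.  ] F [-2.4  5.6 14.3] M [ 1.38  0.66 -0.18] op 13.6
```

Call:
{"api": "apply_moves", "payload": {
  "rows": [
    [0.8,-0.7,0,0,0,-4,12],
    [0,0,0,0,0,-4,12],
    [0,0,0,0,0,-4,12],
    [0,0,0,0,0,-4,12],
    [0,0,0,0,0,-4,12]
  ]
}}

```text
time: 6.55
tcp_pos: [547.0, -45.8, 219.4]
ee_rot: [[-0.052, 0.999, 0.001], [0.999, 0.052, 0.001], [0.001, 0.001, -1.0]]
force: [-2.6, 5.3, 12.5]
opening: 13.4
finger_force: 41.3
```

```bash
python3 - <<'E'
from h import *
goto(None)
E
```

```text
t 6.55 tcp [547.  -45.8 219.4] yang 2.98 q [-0.29  0.1   1.88  0.    1.15 -0.34] F [-2.6  5.3 12.5] M [ 1.12  0.8  -0.09] op 13.4
```

Call:
{"api": "apply_moves", "payload": {
  "rows": [
    [0,0,0,0,0,-4,12],
    [0,0,0,0,0,-4,12],
    [0,0,0,0,0,-4,12],
    [0,0,0,0,0,-4,12],
    [0,0,0,0,0,-4,12]
  ]
}}

```text
time: 7.05
tcp_pos: [545.9, -45.7, 216.5]
ee_rot: [[-0.391, 0.92, -0.001], [0.92, 0.391, 0.001], [0.001, -0.0, -1.0]]
force: [2.2, 3.6, -2.7]
opening: 13.5
finger_force: 39.9
```

```bash
python3 - <<'E'
from h import *
goto(None)
E
```

```text
t 7.05 tcp [545.9 -45.7 216.5] yang 23.01 q [-0.29  0.11  1.89  0.    1.15 -0.69] F [ 2.2  3.6 -2.7] M [ 0.76 -0.5   0.03] op 13.5
```

It dropped: z fell by 3 mm and the push force vanished. I'll go down without turning.

Call:
{"api": "apply_moves", "payload": {
  "rows": [
    [0,0,3,0,0,0,12],
    [0,0,3,0,0,0,12]
  ]
}}

```text
time: 7.25
tcp_pos: [546.0, -45.8, 210.1]
ee_rot: [[-0.387, 0.922, -0.0], [0.922, 0.387, 0.001], [0.001, -0.0, -1.0]]
force: [2.4, 2.4, -1.5]
opening: 13.4
finger_force: 40.0
```

```bash
python3 - <<'E'
from h import *
goto(None)
E
```

```text
t 7.25 tcp [546.  -45.8 210.1] yang 22.75 q [-0.29  0.11  1.89  0.    1.14 -0.69] F [ 2.4  2.4 -1.5] M [ 0.82 -0.57 -0.03] op 13.4
```

Call:
{"api": "apply_moves", "payload": {
  "rows": [
    [0,0,3.5,0,0,0,12],
    [0,0,3.5,0,0,0,12],
    [0,0,1.5,0,0,0,12],
    [0,0,0,0,0,0,12]
  ]
}}

```text
time: 7.65
tcp_pos: [546.1, -46.1, 202.1]
ee_rot: [[-0.388, 0.922, -0.001], [0.922, 0.388, 0.0], [0.001, -0.001, -1.0]]
force: [2.4, 3.0, -2.5]
opening: 13.2
finger_force: 40.0
```

```bash
python3 - <<'E'
from h import *
goto(None)
E
```

```text
t 7.65 tcp [546.1 -46.1 202.1] yang 22.82 q [-0.29  0.13  1.89  0.    1.12 -0.69] F [ 2.4  3.  -2.5] M [ 0.9  -0.37  0.  ] op 13.2
```

Call:
{"api": "apply_moves", "payload": {
  "rows": [
    [0,0,0,0,0,0,20],
    [0,0,0,0,0,0,40],
    [0,0,0,0,0,0,40],
    [0,0,-30,0,0,0,40],
    [0,0,-40,0,0,0,40],
    [0,0,-40,0,0,0,40],
    [0,0,0,0,0,0,40]
  ]
}}

```text
time: 8.35
tcp_pos: [548.7, -47.1, 319.7]
ee_rot: [[-0.388, 0.922, 0.012], [0.922, 0.388, -0.004], [-0.009, 0.009, -1.0]]
force: [0.3, 0.0, -0.2]
opening: 39.9
finger_force: 0.0
```

```bash
python3 - <<'E'
from h import *
from rig import ctrl
im,P=wrist("w4"); goto(None); layers(P,[(155,175),(112,118.7),(119,127),(101,109)])
for n in("scene","top"):
    im,d=ctrl.get_image(n); c=ctrl.get_calibration(n); np.savez(f"pics/{n}1.npz",im=im,d=d,K=c["intrinsics"],T=c["pose"]); cv2.imwrite(f"pics/{n}1.png",im[:,:,::-1])
    print(n); im,P=cloud(f"pics/{n}1.npz"); P[(P[...,0]<470)|(P[...,0]>610)|(np.abs(P[...,1])>110)]=np.nan
    P[P[...,2]>190]=np.nan
    for lo,hi in((145,175),(101,109)):
        m=((P[...,2]>lo)&(P[...,2]<hi)).astype(np.uint8); k,l,st,c=cv2.connectedComponentsWithStats(m)
        for i in range(1,k):
            if st[i,4]>20: q=P[l==i]; print(lo,st[i,4],c[i].round(),np.median(q,0).round(1),*rect(q[:,:2]),q[:,2].max().round(1))
E
```

```text
t 8.4 tcp [547.6 -46.8 316.4] yang 22.84 q [-0.29 -0.    1.81 -0.    1.33 -0.69] F [-0.1  0.8 -0.5] M [-0.01 -0.01  0.02] op 39.8
155 175 447 [235.  75.] [487.3  37.4 163.1] [487.   37.4] [15.3 15.1] 63.8
155 175 1608 [267. 209.] [544.4 -43.3 163.2] [545.5 -46.8] [13.5 78.6] 23.0
112 118.7 772 [268. 100.] [513.9  31.4 117.9] [513.1  31.5] [16.2 52.7] 77.8
112 118.7 487 [332. 148.] [582.   16.2 118. ] [583.   16.1] [16.  36.7] 77.7
112 118.7 641 [454. 265.] [752.9 -41.5 115.5] [750.9 -48.7] [  9.6 134.6] 0.4
119 127 1020 [304. 127.] [550.7  23.4 121.6] [550.9  23. ] [29.5 30.2] 29.5
119 127 915 [460. 267.] [753.1 -33.8 122.4] [751.9 -47.4] [132.6  12. ] 88.7
119 127 83 [378. 388.] [ 757.9 -213.9  122.8] [ 757.8 -214.7] [ 2.2 23.3] 1.2
101 109 794 [138. 146.] [419.1 -51.6 104.9] [419.4 -52.4] [11.1 61.3] 86.0
101 109 661 [251. 192.] [530.  -53.6 105.6] [529.6 -54.4] [17.7 49.7] 24.2
101 109 710 [283. 192.] [560.8 -39.7 105.6] [561.9 -40.4] [17.7 50.1] 23.2
101 109 259 [462. 236.] [747.6 -14.3 105.6] [750.1 -10.1] [56.2  9.2] 78.5
101 109 214 [433. 288.] [755.  -76.4 106.7] [755.6 -79.6] [ 4.6 78.9] 1.8
scene
145 243 [329. 176.] [538.2 -38.8 159.3] [544.3 -44.8] [14.8 79.2] 23.5 164.2
145 91 [316. 201.] [482.2  40.9 156.3] [486.1  39.7] [15.5 13.6] 11.3 164.0
101 212 [330. 197.] [537.7 -42.5 104.6] [542.5 -47.4] [47.4 50.4] 70.1 108.7
top
145 61 [312. 211.] [534.8 -24.7 163. ] [536.  -23.3] [13.8 23.4] 22.6 168.8
145 44 [281. 234.] [485.9  38.7 163.5] [486.8  38.7] [14.6 12.5] 1.1 167.5
101 84 [318. 216.] [526.9 -42.5 104.8] [527.  -42.4] [33.2 17. ] 58.6 108.4
```

View pics/w4.png

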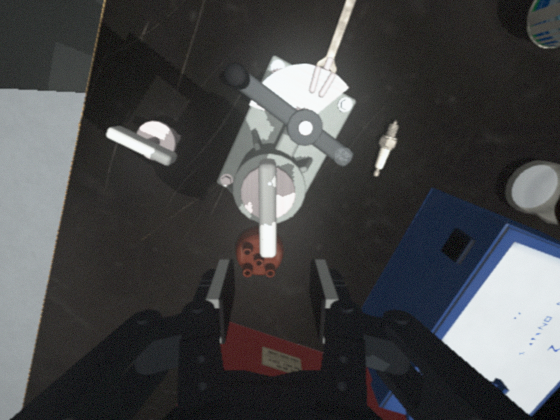

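The shaft is home: collar top 105.6 and handle top 163, as expected. The lever pin is at px (235,75), (487, 37.5) in world coordinates, with the pivot at (551, 23). The bystanders are untouched. I'm going to the lever pin now.

Call:
{"api": "apply_moves", "payload": {
  "rows": [
    [34,-7.7,0,0,0,0,50],
    [34,-7.7,0,0,0,0,50],
    [34,-7.7,0,0,0,0,50],
    [0,0,0,0,0,-7.8,50],
    [0,0,0,0,0,-7.8,50],
    [0,0,0,0,0,-7.8,50],
    [0,0,0,0,0,-7.8,50],
    [0,0,0,0,0,-7.8,50],
    [0,0,0,0,0,-7.8,50],
    [0,0,0,0,0,-7.8,50]
  ]
}}

```text
time: 9.5
tcp_pos: [484.5, 38.9, 310.2]
ee_rot: [[-0.977, 0.212, -0.004], [0.212, 0.977, 0.0], [0.004, -0.001, -1.0]]
force: [-0.0, 0.7, -0.1]
opening: 50.1
finger_force: 0.0
```

Call:
{"api": "apply_moves", "payload": {
  "rows": [
    [0,0,30,0,0,0,50],
    [0,0,26,0,0,0,50],
    [0,0,0,0,0,0,50],
    [0,0,0,0,0,0,50]
  ]
}}

```text
time: 9.9
tcp_pos: [484.8, 38.9, 255.4]
ee_rot: [[-0.976, 0.217, -0.003], [0.217, 0.976, 0.0], [0.003, -0.0, -1.0]]
force: [-0.1, -0.5, 0.2]
opening: 49.9
finger_force: 0.0
```

```bash
python3 - <<'E'
from h import *
im,P=wrist("w5"); goto([487,37.8,200],77.3); layers(P,[(158,172),(173,235),(112,118.7),(119,127)])
E
```

```text
t 9.95 tcp [485.5  38.8 256.7] yang 77.44 q [-0.15 -0.09  2.01 -0.    1.23 -1.5 ] F [ 0.4 -0.2  0.1] M [ 0.02 -0.02  0.01] op 50.0
shift [-1.7 -0.7 56.7]
turn z 0.1441975695763631
158 172 521 [272. 256.] [485.   37.9 163.1] [486.4  37.9] [15.4 14.9] 28.6
173 235 2634 [199. 300.] [469.3  11.9 217.7] [473.1   8.5] [29.5 18.5] 40.1
173 235 2645 [344. 300.] [483.7  68.  217.7] [486.7  69.3] [18.2 30.1] 27.1
173 235 99 [134. 315.] [462.3  -8.1 233.5] [462.3  -9. ] [10.1  1.7] 77.4
173 235 97 [409. 315.] [484.1  89.4 233.4] [484.2  90.1] [9.7 2.4] 73.2
112 118.7 129 [272. 220.] [480.   39.1 116.5] [482.   38.6] [16.1  7.3] 70.6
112 118.7 379 [272. 281.] [529.9  28.5 117.9] [531.7  28.1] [29.6 32.7] 75.9
112 118.7 379 [272. 337.] [582.3  16.2 118.2] [584.8  15.9] [15.5 34.9] 77.3
119 127 1035 [272. 305.] [548.5  24.  121.6] [545.5  21.5] [43.2 30.1] 19.8
```

View pics/w5.png

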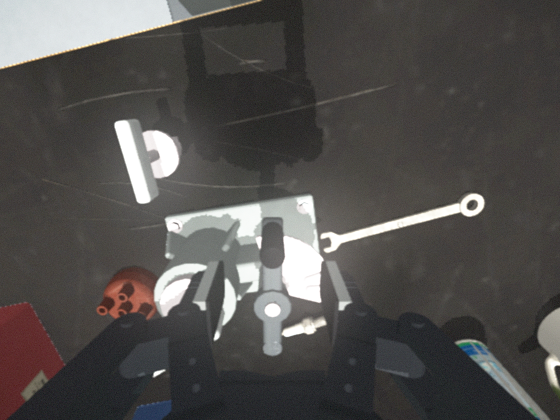

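Pin at px (272,256), centred between the fingers (199 and 344). I'll descend and grip.

Call:
{"api": "apply_moves", "payload": {
  "rows": [
    [-1.2,-0.5,28,0,0,0,50],
    [0,0,26,0,0,0,50],
    [0,0,0,0,0,0,30],
    [0,0,0,0,0,0,14],
    [0,0,0,0,0,0,14],
    [0,0,0,0,0,0,14],
    [0,0,0,0,0,0,14]
  ],
  "grip_force": 40
}}

```text
time: 10.65
tcp_pos: [487.4, 38.0, 204.2]
ee_rot: [[-0.976, 0.217, 0.003], [0.217, 0.976, -0.001], [-0.003, 0.0, -1.0]]
force: [-1.3, 1.1, 5.2]
opening: 14.9
finger_force: 38.4
```

```bash
python3 - <<'E'
from h import *
goto(None)
E
```

```text
t 10.65 tcp [487.4  38.  204.2] yang 77.45 q [-0.15 -0.02  2.04 -0.    1.12 -1.51] F [-1.3  1.1  5.2] M [ 0.03  0.19 -0.02] op 14.9
```

Call:
{"api": "apply_moves", "payload": {
  "rows": [
    [-0.4,7.5,0,0,0,6.5,14],
    [-0.4,7.5,0,0,0,6.5,14],
    [-0.4,7.5,0,0,0,6.5,14],
    [-0.4,7.5,0,0,0,6.5,14],
    [-0.4,7.5,0,0,0,6.5,14]
  ]
}}

```text
time: 11.15
tcp_pos: [505.2, 70.7, 204.3]
ee_rot: [[-0.703, 0.711, 0.003], [0.711, 0.703, -0.001], [-0.003, 0.001, -1.0]]
force: [-1.4, -1.4, 6.1]
opening: 14.9
finger_force: 38.6
```

```bash
python3 - <<'E'
from h import *
goto(None)
E
```

```text
t 11.15 tcp [505.2  70.7 204.3] yang 44.68 q [-0.08  0.03  1.99 -0.    1.12 -0.86] F [-1.4 -1.4  6.1] M [-0.39  0.22 -0.1 ] op 14.9
```

Call:
{"api": "apply_moves", "payload": {
  "rows": [
    [-0.4,7.5,0,0,0,6.5,14],
    [-0.4,7.5,0,0,0,6.5,14],
    [-0.4,7.5,0,0,0,6.5,14],
    [-0.4,7.5,0,0,0,6.5,14],
    [0,0,0,0,0,0,14]
  ]
}}

```text
time: 11.65
tcp_pos: [530.7, 86.3, 204.2]
ee_rot: [[-0.323, 0.946, 0.002], [0.946, 0.323, -0.001], [-0.002, 0.002, -1.0]]
force: [-3.1, -2.2, 6.8]
opening: 15.1
finger_force: 38.9
```

```bash
python3 - <<'E'
from h import *
goto(None)
E
```

```text
t 11.65 tcp [530.7  86.3 204.2] yang 18.87 q [-0.05  0.1   1.92 -0.    1.12 -0.38] F [-3.1 -2.2  6.8] M [-0.4   0.37 -0.21] op 15.1
```

Call:
{"api": "apply_moves", "payload": {
  "rows": [
    [-0.1,4.6,0,0,0,4,14],
    [-0.1,4.6,0,0,0,4,14],
    [-0.1,4.6,0,0,0,4,14],
    [-0.1,4.6,0,0,0,4,14],
    [0,0,0,0,0,0,14]
  ]
}}

```text
time: 12.15
tcp_pos: [548.8, 89.6, 204.3]
ee_rot: [[-0.05, 0.999, 0.004], [0.999, 0.05, -0.001], [-0.002, 0.004, -1.0]]
force: [0.6, -2.7, 5.2]
opening: 14.8
finger_force: 38.7
```

```bash
python3 - <<'E'
from h import *
goto(None)
from rig import ctrl
p=ctrl.sense()["tcp_pos"][:2]-[551,23]; print(np.degrees(np.arctan2(p[1],p[0])),np.hypot(*p))
E
```

```text
t 12.15 tcp [548.8  89.6 204.3] yang 2.89 q [-0.04  0.14  1.87 -0.    1.12 -0.09] F [ 0.6 -2.7  5.2] M [-0.56  0.11 -0.3 ] op 14.8
91.85247670951044 66.62037733100759
```

The tangential force flipped sign after the ridge, so the lever should be in the notch. I'll release, retreat and check.

Call:
{"api": "apply_moves", "payload": {
  "rows": [
    [0,0,0,0,0,0,24],
    [0,0,0,0,0,0,40],
    [0,0,0,0,0,0,40],
    [0,0,-30,0,0,0,40],
    [0,0,-40,0,0,0,40],
    [0,0,-40,0,0,0,40],
    [40,0,0,0,0,0,40],
    [0,0,0,0,0,0,40],
    [0,0,0,0,0,0,40]
  ]
}}

```text
time: 13.05
tcp_pos: [544.8, 130.7, 311.8]
ee_rot: [[-0.053, 0.999, -0.001], [0.999, 0.053, -0.0], [-0.0, -0.001, -1.0]]
force: [0.9, -0.8, -0.5]
opening: 39.9
finger_force: 0.0
```

```bash
python3 - <<'E'
from h import *
im,P=wrist("w6"); goto(None); layers(P,[(157,175),(112,118.7),(119,127),(101,109),(8,20)])
c=im[120:360,180:400,::-1];cv2.imwrite("pics/w6c.png",cv2.resize(im[:,:,::-1][100:400,100:460],(720,600),interpolation=cv2.INTER_CUBIC))
E
```

```text
t 13.1 tcp [544.8 130.2 311.5] yang 2.99 q [ 0.03  0.03  1.78 -0.    1.33 -0.02] F [-0.6  0.4 -1. ] M [ 0.05  0.03 -0.03] op 40.1
157 175 296 [274. 265.] [548.9  91.6 163.2] [548.9  89.9] [15.4 14.5] 54.5
157 175 250 [253. 365.] [535.2 -14.7 162.5] [536.  -20.5] [12.8 24.9] 22.7
112 118.7 481 [528.  88.] [746.3 237.9 115.3] [754.  236.7] [25.5 62.7] 6.3
112 118.7 90 [274. 237.] [548.8  96.  116.7] [549.   93.5] [15.5  8.5] 2.8
112 118.7 106 [267. 284.] [543.9  43.8 117.9] [546.   41.2] [33.5 13.4] 78.1
112 118.7 69 [280. 286.] [557.2  42.1 117.7] [558.1  39.6] [ 7.2 27.4] 19.2
112 118.7 575 [494. 319.] [780.2  19.3 115.4] [794.8  15.8] [119.3  39.4] 23.2
112 118.7 113 [274. 330.] [556.5 -13.4 118.3] [552.5  -9.2] [15.1 33.1] 3.5
119 127 631 [534.  90.] [746.  235.5 122.9] [754.3 234.4] [25.1 62.2] 12.5
119 127 700 [272. 304.] [551.6  24.8 121.8] [553.5  17.6] [30.  54.5] 19.2
119 127 740 [493. 325.] [771.2  19.  122.6] [790.7  14.5] [111.8  43.3] 27.2
101 109 521 [518.  89.] [746.  237.5 105.1] [753.7 237. ] [24.4 62.5] 5.2
101 109 416 [485. 316.] [772.2  17.4 106.1] [800.   14.7] [129.6  41.8] 21.3
101 109 749 [268. 343.] [554.1 -40.3 105.9] [547.6 -43.7] [46.2 53.7] 64.5
8 20 210 [282.  73.] [548.5 248.    8.7] [550.1 247.9] [24.8 23.7] 3.3
8 20 333 [456.  94.] [746.  235.6  14.3] [754.8 236. ] [25.7 63.2] 7.4
8 20 248 [553. 170.] [887.  157.9  14. ] [890.1 156.8] [10.9 42.6] 6.5
8 20 417 [504. 227.] [846.8  83.   14.7] [857.5  76.7] [68.1 32.7] 64.5
8 20 3498 [279. 246.] [572.6  45.4  12.8] [549.4  -5.6] [163.4 110. ] 86.6
8 20 410 [359. 247.] [666.7  44.6  14.5] [666.6  36.4] [18. 69.] 2.3
8 20 666 [451. 275.] [785.9  16.9  14. ] [807.6   8.2] [160.6  69.1] 30.5
8 20 208 [236. 305.] [503.  -60.8  13.4] [502.8 -60.7] [51.1 10.6] 81.6
```

View pics/w6c.png

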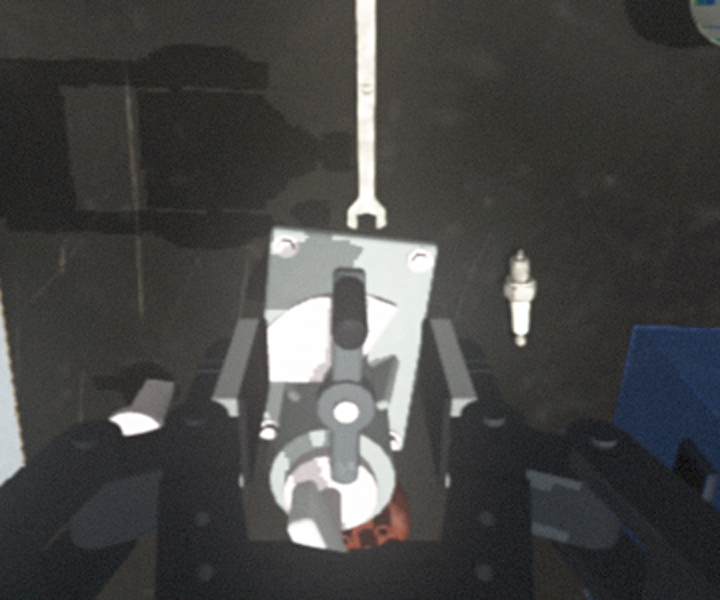

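The lever lies at about 1.48 rad, between the ridges. The latch is over the collar (crop px (345,460)), the collar is still down at 105.9, and the spanner, plug and cap are in place. I'm handing in.

```bash
python3 -c "
from rig import ctrl
print(ctrl.close_job())"
```

```text
the job is handed in; nothing more can be done
None
```

I handed the job in: the shaft is fully home with its collar on the rim, and the latch lever sits over the collar in the marked notch (about 1.48 rad measured, 1.5 nominal). The cap, spanner and spark plug look undisturbed.

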